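Mount a power board in the spring vice and lay its fuse in

TASK

Mount the loose power board in the spring board vice, heat sink up: push one edge into the groove of one sprung jaw, lower the opposite edge and let the springs centre the board, either way round. Once it sits there level and let go, pick up the cartridge fuse, which rolls, and lay it in the board's two V saddles, evenly across both. Leave the screwdriver, wrench, bearing and relay where they are.

Things in the scene. Friction and masses are not known exactly. Their poses are not given: they have to be found in the camera images.
- vice_seat (a point): Centre of the fixed spring board vice, at the height of its jaw ledges, 38 mm above the bench: the middle of the board's underside belongs here. Vice 224 mm along x, 116 mm along y, z up, top 53 mm above the bench. Two aluminium jaws face each other along x and slide outward against springs. To drop the board's opposite edge past the other jaw's lip, push the first jaw out at least 14 mm (18 is easy).
- groove_far (a point): Moves with the jaw on the vice's +x side: bottom of its groove's back wall, level with the ledge, mid-width; its x points outward, away from the vice's centre, 56 mm away at rest. Inward of it: flat ledge 18 mm long; upper lip overhanging 6 mm; groove 7 mm high at the back, 9 at the mouth, end cheeks 106 mm apart; takes the board tilted up to 15 degrees.
- groove_near (a point): The same point of the jaw on the vice's -x side, its x pointing outward too; same shape. At rest the groove backs are 112 mm apart, 8 mm less than the board, so a mounted board pushes each jaw out 4 mm.
- jaw_far (a joint): Outward travel of the +x jaw: 0 m at rest, 0.024 m at its stop; spring 450 N/m, no preload.
- jaw_near (a joint): Outward travel of the -x jaw: 0 m at rest, 0.024 m at its stop; spring 450 N/m, no preload.
- board_mid (a point): Centre of the loose power board's slab, half-way up; 250 g. Slab 120 mm along x (these two edges go into the jaws), 100 mm along y, 5 mm thick, flat on the bench, z up. On top a dark finned heat sink to hold it by: 24 mm along x, 30 along y, 28 high, its centre 29 mm towards +y from the slab's. On the -y half two copper V saddles. Other chips at most 4 mm high.
- fuse_seat (a point): On the board: where the fuse's centre belongs, its axis along x; 26 mm towards -y from the slab's centre, 15 mm above the slab's top. The saddles are 45 degree V cradles open upward, each 10 mm long along x, centred 21 mm either side of this point (32 mm free between them), 29 mm wide, rising 14 mm above the slab.
- fuse_mid (a point): Centre of the loose cartridge fuse: white ceramic cylinder with steel end caps, 22 mm in diameter, 58 mm long along x, 50 g, lying on its side on the bench, free to roll (its y and z turn with it).
- screwdriver: screwdriver lying on the bench, bystander; origin under its middle
- wrench: open wrench lying on the bench, bystander; origin under its middle
- bearing: steel bearing ring, 52 mm across, 15 mm high, lying flat, bystander; origin under its middle
- relay: black cube relay, 28 mm wide, 34 mm high, bystander; origin under its middle

How it is judged (in metres and radians):
On the way:
1. the board is held level and centred between both sprung jaws, let go, with the fuse not yet on it (x of board_mid in the frame of vice_seat between -0.003 and 0.003 m and y of board_mid in the frame of vice_seat between -0.005 and 0.005 m and z of board_mid in the frame of vice_seat between 0.0005 and 0.0045 m and angle between board_mid's own z axis and vertical below 0.05 rad and value of joint each of jaw_far, jaw_near above 0.002 m and contact force between the fingers and board below 0.05 N and distance between fuse_mid and fuse_seat above 0.05 m), for 0.2 s.
At the end, for the whole second after the job is handed in: Board level (3 deg) in both grooves on the ledges, centred within 3 mm along the jaws' travel, 5 mm across, 2 mm in height, both jaws pushed out over 2 mm; fuse in the saddles within 6 mm along its axis, 3 mm across and in height, parallel within 4.5 deg; both at rest (x of board_mid in the frame of vice_seat between -0.003 and 0.003 m and y of board_mid in the frame of vice_seat between -0.005 and 0.005 m and z of board_mid in the frame of vice_seat between 0.0005 and 0.0045 m and angle between board_mid's own z axis and vertical below 0.05 rad and value of joint each of jaw_far, jaw_near above 0.002 m and x of fuse_mid in the frame of fuse_seat between -0.006 and 0.006 m and y of fuse_mid in the frame of fuse_seat between -0.003 and 0.003 m and z of fuse_mid in the frame of fuse_seat between -0.003 and 0.003 m and angle between the x axis of fuse_mid and the x axis of fuse_seat, either way round below 0.08 rad and linear speed of each of board, fuse below 0.02 m/s); the robot touches nothing.
It fails at once if the screwdriver, wrench, bearing or relay is shifted more than 30 mm (distance of any of screwdriver, wrench, bearing, relay from where it was at the start of the episode above 0.03 m).
It also fails if it takes over 56 s, if anything falls off the work surface, if the arm or the gripper's body presses on something with over 40 N, if the wrist force passes 120 N, or if a joint passes its speed limit or range.

ROBOT

A 7-joint arm with a two-finger parallel gripper is mounted at the origin on the work surface. World frame = base frame: x ahead of the robot, y to its left, z up, the work surface at z = 0. Lengths are in mm, angles in rad, forces in N, time in s.
With the tool pointing down it reaches from about 425 to 875 mm from the base axis. Payload 4.7 kg.
Tool frame: the origin (TCP) lies between the finger pads; the fingertips stand robot.tip_reach ahead of it and the grasp point (between the pads) is the TCP (robot.tip_reach is the distance from the TCP to the fingertips, in mm); z points along the fingers, y is the line along which they close (so a half turn about z gives the same grasp; the last joint's range is limited). The gripper opens to 85 mm and grips with 20 to 120 N. Pads are 22 mm wide; open, the fingers measure 114 mm over their backs; the gripper's body (76 mm by 85 mm) begins 54 mm behind the grasp point. The pads swing forward as they close: fully open they stand 13 mm farther back than shut.
Start: joints at [1.358, 0.321, -0.07, 1.45, 0.023, 1.371, -0.057], TCP at [146.138, -633.377, 250.349] pointing down, gripper open.
Joint ranges: [-2.86, 2.86], [-0.3, 2.09], [-1.38, 1.24], [0.06, 2.45], [-1.56, 4.7], [0.09, 2.05], [-2.69, 2.69]. Speed limits (rad/s): [2.57, 2.57, 3.14, 3.14, 3.14, 3.14, 3.14].

INTERFACE

Orientations are given as a 3x3 rotation matrix whose columns are the frame's x, y, z axes.
In Python, from cell import robot gives the robot as it stands. The module is installed in compiled form; this text tells all that it offers.
- The arm moves only by the tool servo_tool, never from a script. Its argument "moves" is a list of rows, each an object with "grip": the opening, from 0 (shut) to 1 (fully open); "slide": the shift along the tool's x, y, z each as a share of 0.05 m, from -1 to 1, a list of three; "dr": the turn, a rotation vector about the tool's x, y, z each as a share of 180 degrees, from -1 to 1, a list of three. A call has 1 to 10 rows; each row shifts and turns the commanded pose from where the row before left it, along the tool's axes as they then stand; what a row does not reach is not made up. A row lasts 1/10 s, in which the tool goes at most 50 mm and 8.59 degrees, less where a joint would pass 70% of its speed; a pose out of reach is approached as far as the arm can. A call with a number of a shift or a turn outside -1 to 1 is refused whole. A call with a gripper value outside its range is refused whole. The fingers move at their own pace and stop on an object; the grip force is fixed at half the most. Time passes only in rows, so rows that do not move let the fingers close. It gives the time, the measured TCP pose, the force, the opening and the grip force at its end, in the units of the state.
- robot.read_state(): the state, without advancing time (a new reading comes with each control period).
- robot.camera(name): name is "scene" or "top"; returns a dict with "pixels" (400x640x3 uint8, red, green, blue), "depth" (400x640 float32, mm along the optical axis (not along the pixel's ray), 0 where there is no reading), "fx", "fy", "cx", "cy" (pixels), "position" and "orientation" of the camera in the world. Camera axes: x right, y down, z forward; pixel columns grow to the right and rows downward; lengths in mm; the calibration is good to about 2 mm. A picture is of the moment at which its call begins.
- robot.job_done(): hands the job in; it is judged then, once.
Trained networks look in the newest picture that a camera, given by its name, has taken for a name from the list of things; names that differ only in an ending like _2 or _b are one class to them, and where a whole thing is asked for, a point or a joint stands for the part that bears it (a point fixed in the world has none). Each returns a list of dicts, best first, with "p" (0 to 1); they miss things now and then, are a little off and sometimes report something else, mostly with a low value. They report only what shows in the picture. A call takes as long as a camera call.
- robot.silhouettes(camera, query): "mask" (400x640 bool, what is visible of it) and "box" ([centre column, centre row, width, height] in pixels, round what is visible of it).
- robot.spot_point(camera, query): "xy" ([column, row] in pixels: a listed point, or the origin of a listed thing).
The state is a dict: "t": time; "joints": joint angles; "joint_velocities": joint speeds; "joint_efforts": joint torques, N m; "position": TCP position; "tool_rot": TCP orientation; "wrist_force": force on the tool from outside, world axes, zero at the start; "torque": the same for the moment, N m; "grip_width": finger opening in mm; "grasp_force": force on a finger pad.
Only numpy, scipy, OpenCV 4.12 (cv2) and the standard library are available. Lean on these libraries where they do the work, as an engineer would, in place of code of your own. Each camera call takes 0.05 s, during which the arm holds its last target. There are 200 camera calls.

## Working session

There is one attempt and no reset: what is moved stays moved. The work goes in short steps, Python scripts to look and compute and a tool call to move; the robot and the scene stay as the last step left them, time stands still between calls to the robot, and variables do not carry over. Pictures are saved under pics/ and viewed, at most 10 in all, crops included, and the job is handed in when it is done.

Besides the shell and the picture viewer there is one more tool, called after "Emit:" by a JSON object that holds its "fn" and its "kwargs", one argument or row to a line. servo_tool: Moves the arm, as the interface text tells. Shift numbers are shares of 0.05 m and turn numbers shares of 180 degrees, none past 1 either way. Its arguments: {"type":"object","properties":{"moves":{"type":"array","items":{"type":"object","properties":{"grip":{"type":"number"},"slide":{"type":"array","items":{"type":"number"}},"dr":{"type":"array","items":{"type":"number"}}}}}},"required":["moves"]}

```bash
mkdir -p pics
cat > h.py <<'E'
import numpy as np, cv2
from cell import robot
def world(c,u,v,z=None):
    d=np.array([(u-c['cx'])/c['fx'],(v-c['cy'])/c['fy'],1.0]); R=np.array(c['orientation']); p=np.array(c['position'])
    r=R@d
    return p+r*((z-p[2])/r[2])
def cloud(c):
    D=c['depth']; v,u=np.mgrid[0:400,0:640]
    P=np.stack([(u-c['cx'])/c['fx']*D,(v-c['cy'])/c['fy']*D,D],-1)
    W=P@np.array(c['orientation']).T+np.array(c['position']); W[D<=0]=np.nan
    return W
def save(c,n): cv2.imwrite('pics/'+n,c['pixels'][:,:,::-1])
E
python3 - <<'E'
from h import *
np.set_printoptions(precision=3,suppress=True)
s=robot.read_state(); print(s['t'],s['position'],s['tool_rot'],robot.tip_reach,s['grip_width'])
for n in('top','scene'):
    c=robot.camera(n); save(c,n+'0.png'); W=cloud(c); print(n,c['position'],c['orientation'],c['fx'])
    for q,z in [('vice_seat',38),('groove_far',38),('groove_near',38),('board_mid',5),('fuse_seat',20),('fuse_mid',11),('screwdriver',0),('wrench',0),('bearing',0),('relay',0)]:
        for d in robot.spot_point(n,q)[:2]:
            print(q,round(d['p'],2),d['xy'],world(c,*d['xy'],z))
    for q in ['fuse_mid','board_mid','vice_seat','screwdriver','wrench','bearing','relay']:
        for d in robot.silhouettes(n,q)[:1]:
            m=d['mask']; P=W[m]; P=P[~np.isnan(P[:,0])]
            r=cv2.minAreaRect(P[:,:2].astype(np.float32)); print(q,round(d['p'],2),m.sum(),P.mean(0),np.percentile(P[:,2],[5,50,95]),r)
E
```

```text
0.0 [ 146.026 -632.877  249.237] [[ 0.974  0.225 -0.001]
 [ 0.225 -0.974  0.002]
 [-0.    -0.002 -1.   ]] 19.0 85.14413776375781
top [ 366.063  -20.867 1098.109] [[-0.023 -0.984  0.176]
 [-0.999  0.029  0.027]
 [-0.031 -0.175 -0.984]] 424.14840752266684
vice_seat 0.77 [238.4, 216.5] [513.189 240.286  38.   ]
groove_far 0.72 [232.8, 199.1] [558.45  255.353  38.   ]
groove_near 0.68 [236.3, 241.1] [451.029 244.696  38.   ]
board_mid 0.61 [418.2, 185.3] [ 586.995 -223.821    5.   ]
fuse_mid 0.64 [333.4, 204.7] [540.984  -0.952  11.   ]
screwdriver 0.77 [169.2, 238.7] [464.894 431.183   0.   ]
wrench 0.88 [513.3, 209.7] [ 516.475 -464.819    0.   ]
bearing 0.53 [330.3, 273.7] [364.914  11.606   0.   ]
relay 0.67 [325.6, 141.6] [715.493  15.957   0.   ]
relay 0.55 [426.4, 179.4] [ 603.194 -247.134    0.   ]
fuse_mid 0.52 192 [533.379  -3.57   19.778] [13.464 20.409 24.411] ((534.4999389648438, -3.391368865966797), (58.43755340576172, 21.924123764038086), 10.39828872680664)
board_mid 0.65 1722 [ 583.013 -220.036    7.72 ] [ 2.414  6.183 25.001] ((584.2562866210938, -220.44964599609375), (1
[... 2131 characters left out ...]
453), 6.443107604980469)
screwdriver 0.84 387 [439.034 428.398  21.806] [13.425 23.327 27.307] ((472.402587890625, 439.79901123046875), (193.9420928955078, 30.787513732910156), 11.568254470825195)
wrench 0.73 387 [ 519.333 -462.26     4.884] [-0.85   5.884  9.047] ((513.109130859375, -466.71405029296875), (180.36216735839844, 46.199485778808594), 1.466054081916809)
bearing 0.58 238 [373.854  11.543  10.959] [ 0.122 13.656 17.101] ((371.14154052734375, 9.174758911132812), (52.84705352783203, 51.18962478637695), 54.79143142700195)
relay 0.47 219 [718.392  15.908  20.399] [ 3.999 24.4   29.953] ((706.3343505859375, 9.670787811279297), (53.17863082885742, 32.815032958984375), 23.402389526367188)
```

```bash
python3 -c "
import cv2,numpy as np
a=cv2.imread('pics/top0.png');b=cv2.imread('pics/scene0.png')
cv2.imwrite('pics/both0.png',cv2.resize(np.vstack([a,b]),(480,600)))"
```

```text
(no output)
```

View pics/top0.png

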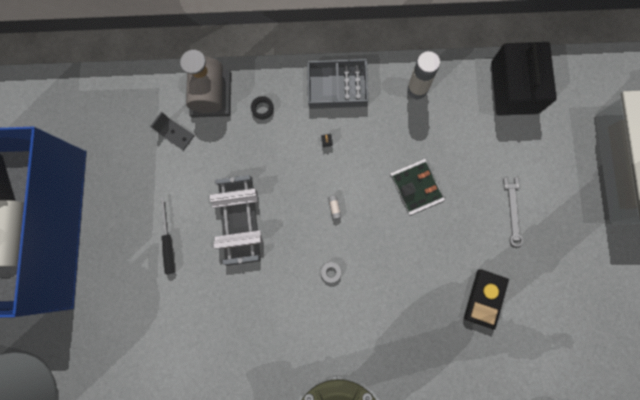

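The top view shows the vice at about (238,220) with its jaws at rows 198 and 241. The board is at (417,187) with saddles on the right, the fuse at (334,208), the relay at (327,140) and the bearing at (331,273). Next I'll refine the poses from depth.

```bash
cat >> h.py <<'E'
def rect(P):
    (x,y),(w,h),a=cv2.minAreaRect(P[:,:2].astype(np.float32))
    if w<h: w,h,a=h,w,a-90
    a=(a+90)%180-90
    return np.round([x,y,w,h,a],1)
def box(W,cx,cy,r,z0,z1):
    P=W.reshape(-1,3); P=P[~np.isnan(P[:,0])]
    return P[(np.hypot(P[:,0]-cx,P[:,1]-cy)<r)&(P[:,2]>z0)&(P[:,2]<z1)]
E
python3 - <<'E'
from h import *
im=[]
for n in('top','scene'):
    Ws=[];
    for k in range(2):
        c=robot.camera(n); Ws.append(cloud(c))
    W=np.nanmean(Ws,0)
    print(n,'bench z',np.median(box(W,640,-100,40,-30,30)[:,2]))
    B=box(W,585,-220,85,2.5,60); print('board',rect(B),len(B))
    H=box(W,585,-220,85,20,60); print('sink z>20',rect(H),H.mean(0),H[:,2].max(),len(H))
    S=box(W,585,-220,85,11,19); print('saddle',len(S),rect(S))
    for zz in(46,50):
      for x0,y0 in((566,252),(455,242)):
        J=box(W,512,248,90,zz,60); J=J[(J[:,0]>510) if x0>510 else (J[:,0]<510)]
        print('jaw',zz,rect(J),J.mean(0),len(J))
    F=box(W,535,-3,45,8,40); print('fuse',rect(F),F.mean(0),np.percentile(F[:,2],98),len(F))
    V=box(W,512,248,150,6,60); print('vice all',rect(V))
    p=c['pixels'][:,:,::-1]
    if n=='top': im=[cv2.resize(p[165:285,195:275],(400,600),interpolation=cv2.INTER_CUBIC),cv2.resize(p[150:225,380:455],(400,400),interpolation=cv2.INTER_CUBIC)]
im[1]=cv2.copyMakeBorder(im[1],0,200,0,0,cv2.BORDER_CONSTANT); cv2.imwrite('pics/crop1.png',np.hstack(im))
E
```

```text
top bench z 0.3259884963301829
board [ 585.  -224.   163.5  155.8  -19.4] 1794
sink z>20 [ 573.8 -193.5   30.6   23.8  -68. ] [ 573.41218213 -192.8276744    30.49250583] 36.14947886889615 99
saddle 89 [ 584.9 -218.6   88.4   84.7   23.2]
jaw 46 [566.6 253.3 115.5  19.1 -83.7] [566.38823114 252.64940126  51.36976134] 343
jaw 46 [450.  239.9 115.4  18.4 -83.7] [449.60220508 239.81938186  51.33535058] 350
jaw 50 [567.  253.3 115.4  18.6 -84.1] [567.35834417 252.55892357  51.97327419] 276
jaw 50 [449.9 239.9 115.4  18.3 -83.7] [448.96821154 240.97852677  51.90467733] 284
fuse [534.4  -3.4  58.4  21.9  10.4] [533.7459229   -3.36589077  19.68956374] 24.126318477725626 196
vice all [507.4 246.8 222.3 116.3   6.4]
scene bench z -0.009310581546742469
board [ 582.7 -212.9  128.6  125.3   28.2] 1177
sink z>20 [ 574.6 -193.    30.8   25.5  -71.5] [ 576.5876811  -191.17380178   29.90423387] 34.81259046891779 120
saddle 70 [ 583.  -219.7   86.7   53.7  -65.2]
jaw 46 [566.9 253.6 115.7  20.4 -83.4] [568.71896785 254.41314059  51.33681769] 389
jaw 46 [449.5 240.3 115.7  20.9 -83.2] [450.86947025 241.17297209  51.53926107] 304
jaw 50 [567.  253.6 115.7  20.2 -83.4] [567.79780603 254.26487055  52.12773406] 309
jaw 50 [449.5 240.3 115.7  20.9 -83.2] [449.87555403 241.32883471  52.04362969] 255
fuse [534.5  -3.1  60.3  21.4  10.6] [538.68411129  -0.93579773  18.85200375] 23.56182762240089 163
vice all [508.9 247.1 223.9 115.8   6.5]<stdin>:7: RuntimeWarning: Mean of empty slice
```

View pics/crop1.png

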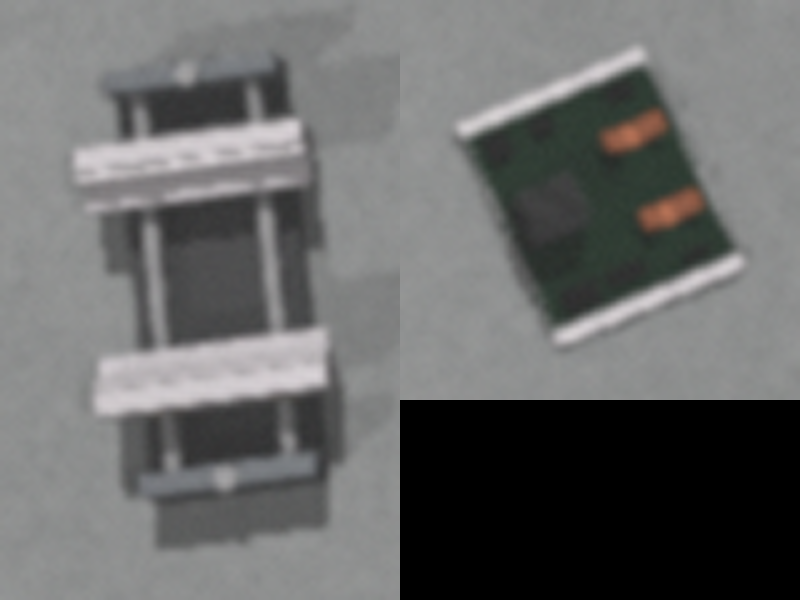

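The crop shows both jaws turned about 6.5°. The board is turned 21°, with the heat sink on the left (+y) and the saddles on the right (-y). I'll move over the heat sink at (573.8, -193.5).

Emit:
{"fn": "servo_tool", "kwargs": {
  "moves": [
    {"grip":0.55,"slide":[0.4,-0.18,0],"dr":[0,0,-0.044]},
    {"grip":0.55,"slide":[0.8,-0.37,0],"dr":[0,0,0]},
    {"grip":0.55,"slide":[0.8,-0.37,0],"dr":[0,0,0]},
    {"grip":0.55,"slide":[0.8,-0.37,0],"dr":[0,0,0]},
    {"grip":0.55,"slide":[0.8,-0.37,0],"dr":[0,0,0]},
    {"grip":0.55,"slide":[0.8,-0.37,0],"dr":[0,0,0]},
    {"grip":0.55,"slide":[0.8,-0.37,0],"dr":[0,0,0]},
    {"grip":0.55,"slide":[0.8,-0.37,0],"dr":[0,0,0]},
    {"grip":0.55,"slide":[0.8,-0.37,0],"dr":[0,0,0]},
    {"grip":0.55,"slide":[0.8,-0.37,0],"dr":[0,0,0]}
  ]
}}

```text
t: 3.0
position: [441.5, -334.7, 250.7]
tool_rot: [[0.934, 0.357, 0.0], [0.357, -0.934, -0.001], [0.0, 0.001, -1.0]]
wrist_force: [0.4, -1.0, -0.2]
grip_width: 47.0
grasp_force: 0.0
```

```bash
cat >> h.py <<'E'
from scipy.spatial.transform import Rotation as Ro
def tgt(p,yaw,tilt=0):
    """tool down, tool x at world yaw; tilt>0 = tool-x side lowered (deg)"""
    R0=Ro.from_euler('z',yaw,degrees=True)*Ro.from_euler('y',tilt,degrees=True)*Ro.from_euler('x',180,degrees=True)
    s=robot.read_state(); R=np.array(s['tool_rot']); q=R.T@R0.as_matrix()
    dr=Ro.from_matrix(q).as_rotvec(degrees=True)
    d=np.array(p)-np.array(s['position'])
    print('t',round(s['t'],2),'pos',np.round(s['position'],1),'dr',np.round(dr/180,4),'slide now',np.round(R.T@d/50,3),'slide after turn',np.round(R0.as_matrix().T@d/50,3),'F',np.round(s['wrist_force'],1),'grip',round(s['grip_width'],1),round(s['grasp_force'],1))
E
python3 -c "
from h import *
tgt([573.8,-193.5,60],21); print(robot.tip_reach)"
```

```text
t 3.0 pos [ 441.5 -334.7  250.7] dr [ 0.0003 -0.     -0.0005] slide now [ 3.48  -1.697  3.812] slide after turn [ 3.483 -1.688  3.813] F [ 0.4 -1.  -0.2] grip 47.0 0.0
19.0
```

Emit:
{"fn": "servo_tool", "kwargs": {
  "moves": [
    {"grip":0.55,"slide":[0.7,-0.34,0.2],"dr":[0,0,0]},
    {"grip":0.55,"slide":[0.7,-0.34,0.4],"dr":[0,0,0]},
    {"grip":0.55,"slide":[0.7,-0.34,0.5],"dr":[0,0,0]},
    {"grip":0.55,"slide":[0.7,-0.34,0.6],"dr":[0,0,0]},
    {"grip":0.55,"slide":[0.68,-0.33,0.6],"dr":[0,0,0]},
    {"grip":0.55,"slide":[0,0,0.7],"dr":[0,0,0]},
    {"grip":0.55,"slide":[0,0,0.5],"dr":[0,0,0]},
    {"grip":0.55,"slide":[0,0,0.3],"dr":[0,0,0]},
    {"grip":0.55,"slide":[0,0,0],"dr":[0,0,0]}
  ]
}}

```text
t: 3.9
position: [571.2, -194.9, 58.1]
tool_rot: [[0.934, 0.357, -0.004], [0.357, -0.934, 0.001], [-0.003, -0.003, -1.0]]
wrist_force: [-0.2, 0.4, 0.7]
grip_width: 47.3
grasp_force: 0.0
```

```bash
python3 -c "
from h import *
tgt([573.8,-193.5,28],21); print(robot.tip_reach)"
```

```text
t 3.9 pos [ 571.2 -194.9   58.1] dr [-0.0009  0.001  -0.0006] slide now [ 0.061 -0.006  0.603] slide after turn [ 0.059 -0.007  0.603] F [-0.2  0.4  0.7] grip 47.3 0.0
19.0
```

Emit:
{"fn": "servo_tool", "kwargs": {
  "moves": [
    {"grip":0.55,"slide":[0.05,0,0.25],"dr":[0,0,0]},
    {"grip":0.55,"slide":[0,0,0.22],"dr":[0,0,0]},
    {"grip":0.55,"slide":[0,0,0.12],"dr":[0,0,0]},
    {"grip":0.55,"slide":[0,0,0],"dr":[0,0,0]},
    {"grip":0.2,"slide":[0,0,0],"dr":[0,0,0]},
    {"grip":0.2,"slide":[0,0,0],"dr":[0,0,0]},
    {"grip":0.2,"slide":[0,0,0],"dr":[0,0,0]},
    {"grip":0.2,"slide":[0,0,0],"dr":[0,0,0]},
    {"grip":0.2,"slide":[0,0,0],"dr":[0,0,0]}
  ]
}}

```text
t: 4.8
position: [575.6, -194.3, 31.5]
tool_rot: [[0.934, 0.357, 0.001], [0.357, -0.934, -0.0], [0.001, 0.001, -1.0]]
wrist_force: [-0.0, 0.5, 4.2]
grip_width: 28.6
grasp_force: 62.5
```

```bash
python3 -c "
from h import *
tgt([573.8,-193.5,178],21)"
```

```text
t 4.8 pos [ 575.6 -194.3   31.5] dr [ 0.0002 -0.0002 -0.0005] slide now [-0.026 -0.025 -2.931] slide after turn [-0.028 -0.027 -2.931] F [-0.   0.5  4.2] grip 28.6 62.5
```

Emit:
{"fn": "servo_tool", "kwargs": {
  "moves": [
    {"grip":0.2,"slide":[0,0,-0.1],"dr":[0,0,0]},
    {"grip":0.2,"slide":[0,0,-0.3],"dr":[0,0,0]},
    {"grip":0.2,"slide":[0,0,-0.6],"dr":[0,0,0]},
    {"grip":0.2,"slide":[0,0,-0.7],"dr":[0,0,0]},
    {"grip":0.2,"slide":[0,0,-0.7],"dr":[0,0,0]},
    {"grip":0.2,"slide":[0,0,-0.5],"dr":[0,0,0]},
    {"grip":0.2,"slide":[0,0,-0.2],"dr":[0,0,0]},
    {"grip":0.2,"slide":[0,0,0],"dr":[0,0,0]},
    {"grip":0.2,"slide":[0,0,0],"dr":[0,0,0]}
  ]
}}

```text
t: 5.7
position: [574.2, -194.0, 184.4]
tool_rot: [[0.934, 0.357, -0.002], [0.357, -0.934, 0.001], [-0.002, -0.001, -1.0]]
wrist_force: [-0.2, 0.0, -3.2]
grip_width: 28.7
grasp_force: 62.0
```

Run:
```python
from h import *
ims=[]
for n in('top','scene'):
    c=robot.camera(n); ims.append(c['pixels'][:,:,::-1].copy()); W=cloud(c)
    for d in robot.silhouettes(n,'board_mid')[:1]:
        P=W[d['mask']]; P=P[~np.isnan(P[:,0])]; print(n,d['p'],len(P),np.percentile(P[:,2],[5,25,50,75,95]))
        Q=P[(P[:,2]>np.median(P[:,2])-8)&(P[:,2]<np.median(P[:,2])+8)]
        A=np.c_[Q[:,:2]-Q[:,:2].mean(0),np.ones(len(Q))]; k,*_=np.linalg.lstsq(A,Q[:,2],rcond=None); print('plane',k,rect(Q))
s=robot.read_state(); print(s['position'],s['wrist_force'],s['torque'],s['grip_width'])
cv2.imwrite('pics/lift.png',np.hstack([cv2.resize(ims[0][130:250,350:470],(400,400)),cv2.resize(ims[1][110:260,150:300],(400,400))]))
```

```text
top 0.91 459 [155.64191208 157.93574182 159.33002767 161.00578397 171.80420913]
plane [ 6.12433924e-03 -1.01223352e-02  1.59354041e+02] [ 572.9 -192.3  119.6   38.8   21.9]
scene 0.82 1176 [153.76579089 156.84310153 157.89308131 159.91884469 184.11452876]
plane [-1.27254801e-02  1.42306447e-05  1.57807325e+02] [ 582.8 -221.7  126.3  101.1   21.5]
[ 574.26033772 -193.88344872  184.02065919] [-1.10550765 -0.47674756 -3.59647004] [ 0.05743086  0.04429068 -0.03173668] 28.884126422171114
```

View pics/lift.png

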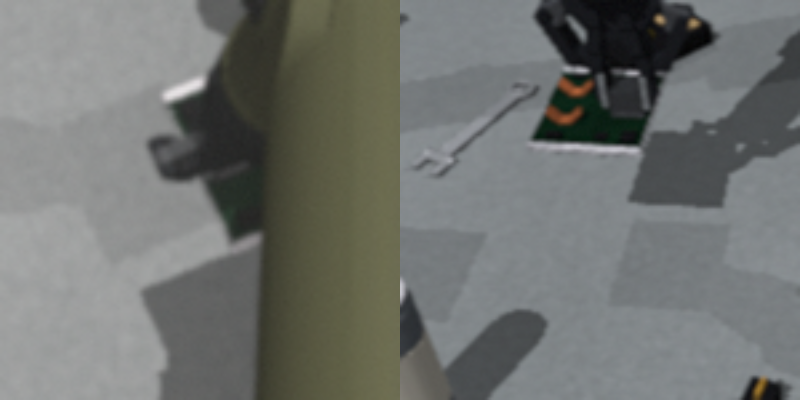

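The right-hand view shows the board hanging level from the gripper at tool yaw 21°, with both saddles visible. Next I'll work out the vice waypoints.

```bash
cat >> h.py <<'E'
C=np.array([508.3,246.75,0]); YV=6.5
TB=np.array([1.4,29,29.0])   # TCP in board frame
def wp(ex,ez,t,off=0):
    """TCP for +x underside edge at vice x=ex,world z=ez with +x edge down t deg"""
    R=Ro.from_euler('z',YV,degrees=True)*Ro.from_euler('y',t,degrees=True)
    E=C+Ro.from_euler('z',YV,degrees=True).apply([ex,off,0])+[0,0,ez]
    return E+R.apply(TB-np.array([60,0,-2.5]))
E
python3 - <<'E'
from h import *
for a in [(42,100,10),(42,39,10),(74,39,10),(74,39,5),(74,38.5,0),(60,38.5,0)]: print(a,wp(*a).round(1))
tgt(wp(42,130,10),YV,10)
E
```

```text
(42, 100, 10) [494.8 274.4 141.2]
(42, 39, 10) [494.8 274.4  80.2]
(74, 39, 10) [526.6 278.   80.2]
(74, 39, 5) [523.3 277.6  75.5]
(74, 38.5, 0) [520.3 277.3  70. ]
(60, 38.5, 0) [506.4 275.7  70. ]
t 5.9 pos [ 574.3 -193.9  184. ] dr [ 0.0064 -0.0545  0.0799] slide now [ 1.861 -9.315  0.272] slide after turn [-0.465 -9.485  0.343] F [-1.1 -0.5 -3.6] grip 28.9 62.0
```

Emit:
{"fn": "servo_tool", "kwargs": {
  "moves": [
    {"grip":0.2,"slide":[0,0,0],"dr":[0.0021,-0.0182,0.0266]},
    {"grip":0.2,"slide":[0,0,0],"dr":[0.0021,-0.0182,0.0266]},
    {"grip":0.2,"slide":[0,0,0],"dr":[0.0021,-0.0182,0.0266]},
    {"grip":0.2,"slide":[-0.02,-0.5,0],"dr":[0,0,0]},
    {"grip":0.2,"slide":[-0.04,-0.8,0],"dr":[0,0,0]},
    {"grip":0.2,"slide":[-0.04,-0.8,0],"dr":[0,0,0]},
    {"grip":0.2,"slide":[-0.04,-0.8,0],"dr":[0,0,0]},
    {"grip":0.2,"slide":[-0.04,-0.8,0],"dr":[0,0,0]},
    {"grip":0.2,"slide":[-0.04,-0.8,0],"dr":[0,0,0]},
    {"grip":0.2,"slide":[-0.04,-0.8,0],"dr":[0,0,0]}
  ]
}}

```text
t: 6.9
position: [531.7, 69.2, 186.8]
tool_rot: [[0.979, 0.114, -0.171], [0.112, -0.994, -0.021], [-0.172, 0.002, -0.985]]
wrist_force: [1.0, 0.3, -3.6]
grip_width: 28.6
grasp_force: 61.8
```

Emit:
{"fn": "servo_tool", "kwargs": {
  "moves": [
    {"grip":0.2,"slide":[-0.04,-0.8,0],"dr":[0,0,0]},
    {"grip":0.2,"slide":[-0.04,-0.8,0],"dr":[0,0,0]},
    {"grip":0.2,"slide":[-0.04,-0.8,0],"dr":[0,0,0]},
    {"grip":0.2,"slide":[-0.04,-0.8,0],"dr":[0,0,0]},
    {"grip":0.2,"slide":[-0.04,-0.7,0],"dr":[0,0,0]},
    {"grip":0.2,"slide":[0,-0.25,0],"dr":[0,0,0]},
    {"grip":0.2,"slide":[0,0,0],"dr":[0,0,0]},
    {"grip":0.2,"slide":[0,0,0],"dr":[0,0,0]}
  ]
}}

```text
t: 7.7
position: [499.5, 271.1, 188.1]
tool_rot: [[0.979, 0.113, -0.171], [0.11, -0.994, -0.023], [-0.172, 0.004, -0.985]]
wrist_force: [1.0, 0.9, -3.4]
grip_width: 28.8
grasp_force: 61.9
```

Run:
```python
from h import *
tgt(wp(42,70,10),YV,10)
ims=[]
for n in('top','scene'):
    c=robot.camera(n); ims.append(c['pixels'][:,:,::-1].copy()); W=cloud(c)
    for d in robot.silhouettes(n,'board_mid')[:1]:
        P=W[d['mask']]; P=P[~np.isnan(P[:,0])]; z=P[:,2]
        print(n,round(d['p'],2),len(P),np.percentile(z,[5,25,50,75,95]))
        # fit plane robustly, report corner extents in board frame
        Q=P.copy()
        for i in range(4):
            m=Q.mean(0); k,*_=np.linalg.lstsq(np.c_[Q[:,:2]-m[:2],np.ones(len(Q))],Q[:,2],rcond=None)
            r=P[:,2]-np.c_[P[:,:2]-m[:2],np.ones(len(P))]@k; Q=P[np.abs(r)<5]
        print('slope',k.round(3),rect(Q))
        V=Ro.from_euler('z',-YV,degrees=True).apply(Q-C); print('vice frame ext',np.percentile(V,[1,50,99],axis=0).round(1).tolist())
cv2.imwrite('pics/pre.png',np.hstack([cv2.resize(ims[0][150:270,170:290],(400,400)),cv2.resize(ims[1][130:290,330:490],(400,400))]))
```

```text
t 7.7 pos [499.5 271.1 188.1] dr [ 0.0011 -0.0005 -0.0004] slide now [ 0.181 -0.081  1.53 ] slide after turn [ 0.184 -0.076  1.53 ] F [ 1.   0.9 -3.4] grip 28.8 61.9
top 0.46 191 [35.75324331 39.70281632 49.85800227 52.55469077 55.24999669]
slope [-1.093 -0.606 47.69 ] [458.  207.3  48.3  21.1 -64.6]
vice frame ext [[-67.9, -56.2, 35.5], [-55.8, -41.2, 49.9], [-39.6, -14.0, 55.3]]
scene 0.84 1650 [152.80792481 157.57882382 161.95319603 169.86461399 188.92068538]
slope [-1.80000e-01 -1.70000e-02  1.61404e+02] [497.9 239.9 120.5  98.2   6.7]
vice frame ext [[-67.8, -53.7, 150.7], [10.9, -12.4, 160.4], [47.9, 41.6, 174.4]]
```

View pics/pre.png

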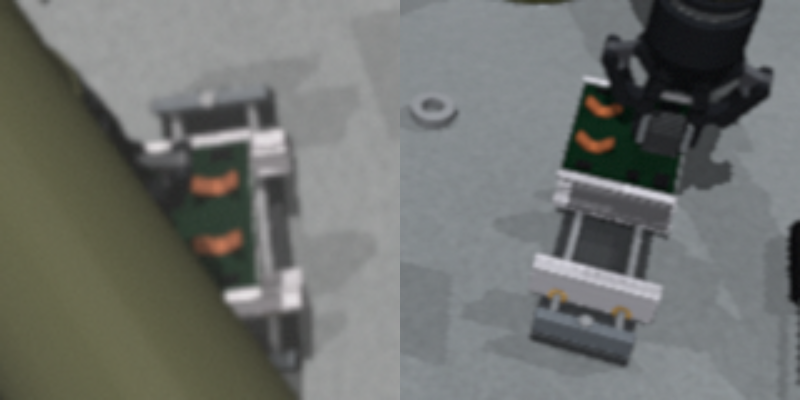

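The views show the tilted board directly above the vice with its +x edge just inside the far jaw, in line with it. I'll lower it next.

Run:
```python
from h import *
tgt(wp(41.5,39.5,10,.5),YV,10)
```

```text
t 7.9 pos [499.8 270.8 188.6] dr [ 0.0008 -0.0007 -0.001 ] slide now [ 0.271 -0.1    2.144] slide after turn [ 0.276 -0.094  2.143] F [-0.8  0.2 -2. ] grip 28.3 61.9
```

Emit:
{"fn": "servo_tool", "kwargs": {
  "moves": [
    {"grip":0.2,"slide":[0.04,-0.02,0.3],"dr":[0.0008,-0.0006,-0.0008]},
    {"grip":0.2,"slide":[0.05,-0.02,0.4],"dr":[0,0,0]},
    {"grip":0.2,"slide":[0.05,-0.02,0.4],"dr":[0,0,0]},
    {"grip":0.2,"slide":[0.05,-0.02,0.4],"dr":[0,0,0]},
    {"grip":0.2,"slide":[0.03,-0.02,0.24],"dr":[0,0,0]},
    {"grip":0.2,"slide":[0,0,0],"dr":[0,0,0]},
    {"grip":0.2,"slide":[0,0,0],"dr":[0,0,0]},
    {"grip":0.2,"slide":[0,0,0],"dr":[0,0,0]}
  ]
}}

```text
t: 8.7
position: [494.9, 277.6, 102.3]
tool_rot: [[0.979, 0.115, -0.17], [0.114, -0.993, -0.018], [-0.171, -0.002, -0.985]]
wrist_force: [-0.0, 0.8, -2.7]
grip_width: 28.6
grasp_force: 61.8
```

Run:
```python
from h import *
tgt(wp(41.5,39.3,10,.5),YV,10)
```

```text
t 8.7 pos [494.9 277.6 102.3] dr [-0.0004 -0.0007  0.0008] slide now [0.056 0.054 0.432] slide after turn [0.057 0.054 0.432] F [-0.   0.8 -2.7] grip 28.6 61.8
```

Emit:
{"fn": "servo_tool", "kwargs": {
  "moves": [
    {"grip":0.2,"slide":[0.03,0.03,0.2],"dr":[0,-0.0005,0.0005]},
    {"grip":0.2,"slide":[0.03,0.02,0.15],"dr":[0,0,0]},
    {"grip":0.2,"slide":[0,0,0.04],"dr":[0,0,0]},
    {"grip":0.2,"slide":[0,0,0],"dr":[0,0,0]},
    {"grip":0.2,"slide":[0,0,0],"dr":[0,0,0]},
    {"grip":0.2,"slide":[0,0,0],"dr":[0,0,0]}
  ]
}}

```text
t: 9.3
position: [494.2, 275.0, 81.8]
tool_rot: [[0.978, 0.114, -0.173], [0.113, -0.993, -0.019], [-0.174, -0.001, -0.985]]
wrist_force: [-0.3, 0.1, -2.4]
grip_width: 28.8
grasp_force: 61.9
```

Run:
```python
from h import *
tgt(wp(41.5,39.3,10,.5),YV,10)
c=robot.camera('scene'); W=cloud(c)
tgt(wp(41.5,39.3,10,.5),YV,10)
tgt(wp(73.5,39.3,10,.5),YV,10)
cv2.imwrite('pics/low.png',cv2.resize(c['pixels'][150:290,340:480,::-1],(600,600),interpolation=cv2.INTER_CUBIC))
```

```text
t 9.3 pos [494.2 275.   81.8] dr [-0.0002  0.0002  0.0004] slide now [0.006 0.003 0.025] slide after turn [0.006 0.003 0.025] F [-0.3  0.1 -2.4] grip 28.8 61.9
t 9.35 pos [494.2 274.9  81.8] dr [-0.0002  0.0002  0.0004] slide now [0.006 0.002 0.025] slide after turn [0.006 0.002 0.025] F [ 0.5  0.4 -2.6] grip 28.7 61.9
t 9.35 pos [494.2 274.9  81.8] dr [-0.0002  0.0002  0.0004] slide now [ 0.637  0.003 -0.086] slide after turn [ 0.637  0.002 -0.086] F [ 0.5  0.4 -2.6] grip 28.7 61.9
```

View pics/low.png

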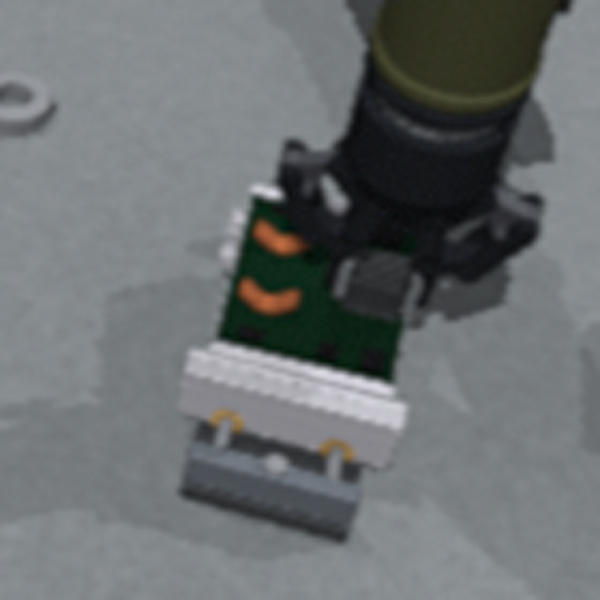

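The picture shows the board's white edge just inboard of the far jaw lip and parallel to it. I'll insert it.

Emit:
{"fn": "servo_tool", "kwargs": {
  "moves": [
    {"grip":0.2,"slide":[0.0,0,0.028],"dr":[0,0,0]},
    {"grip":0.2,"slide":[0.08,0,-0.014],"dr":[0,0,0]},
    {"grip":0.2,"slide":[0.08,0,-0.014],"dr":[0,0,0]},
    {"grip":0.2,"slide":[0.08,0,-0.014],"dr":[0,0,0]},
    {"grip":0.2,"slide":[0.0,0,0],"dr":[0,0,0]},
    {"grip":0.2,"slide":[0,0,0],"dr":[0,0,0]}
  ]
}}

```text
t: 9.95
position: [506.0, 276.1, 80.0]
tool_rot: [[0.978, 0.114, -0.174], [0.112, -0.993, -0.019], [-0.175, -0.001, -0.985]]
wrist_force: [0.5, 0.1, -2.4]
grip_width: 29.1
grasp_force: 61.9
```

Run:
```python
from h import *
tgt(wp(73.5,39.3,10,.5),YV,10)
```

```text
t 9.95 pos [506.  276.1  80. ] dr [-0.0002  0.0005  0.0003] slide now [ 0.397 -0.001 -0.081] slide after turn [ 0.397 -0.001 -0.08 ] F [ 0.5  0.1 -2.4] grip 29.1 61.9
```

Emit:
{"fn": "servo_tool", "kwargs": {
  "moves": [
    {"grip":0.2,"slide":[0.08,0,-0.014],"dr":[0,0,0]},
    {"grip":0.2,"slide":[0.08,0,-0.014],"dr":[0,0,0]},
    {"grip":0.2,"slide":[0.08,0,-0.014],"dr":[0,0,0]},
    {"grip":0.2,"slide":[0.08,0,-0.014],"dr":[0,0,0]},
    {"grip":0.2,"slide":[0.08,0,-0.014],"dr":[0,0,0]},
    {"grip":0.2,"slide":[0,0,0],"dr":[0,0,0]},
    {"grip":0.2,"slide":[0,0,0],"dr":[0,0,0]},
    {"grip":0.2,"slide":[0,0,0],"dr":[0,0,0]}
  ]
}}

```text
t: 10.75
position: [523.7, 278.6, 79.8]
tool_rot: [[0.977, 0.114, -0.179], [0.112, -0.993, -0.02], [-0.18, -0.0, -0.984]]
wrist_force: [-7.8, -0.5, 0.1]
grip_width: 28.7
grasp_force: 62.1
```

Run:
```python
from h import *
tgt(wp(73.5,39.3,10,.5),YV,10)
tgt(wp(73.5,39,0,.5),YV,0)
c=robot.camera('scene'); W=cloud(c)
J=box(W,540,250,120,46,55); V=Ro.from_euler('z',-YV,degrees=True).apply(J-C); V=V[V[:,0]>20]
print('far jaw x', np.percentile(V[:,0],[1,50,99]), 'was (rest) ~59 centre, 49..69')
d=robot.silhouettes('scene','board_mid')[0]; P=W[d['mask']]; P=P[~np.isnan(P[:,0])]; V=Ro.from_euler('z',-YV,degrees=True).apply(P-C)
for i in range(5):
    A=np.c_[V,]; Q=V if i==0 else V[np.abs(r)<3]
    k,*_=np.linalg.lstsq(np.c_[Q[:,:2],np.ones(len(Q))],Q[:,2],rcond=None); r=V[:,2]-np.c_[V[:,:2],np.ones(len(V))]@k
print('slope deg',np.degrees(k[:2]),len(Q),np.percentile(Q,[1,99],axis=0))
cv2.imwrite('pics/push.png',cv2.resize(c['pixels'][150:290,340:480,::-1],(600,600),interpolation=cv2.INTER_CUBIC))
```

```text
t 10.75 pos [523.7 278.6  79.8] dr [0.     0.0021 0.0004] slide now [ 0.043  0.008 -0.022] slide after turn [ 0.043  0.008 -0.022] F [-7.8 -0.5  0.1] grip 28.7 62.1
t 10.75 pos [523.7 278.6  79.8] dr [-0.      0.0576  0.0004] slide now [-0.046  0.008  0.197] slide after turn [-0.081  0.008  0.186] F [-7.8 -0.5  0.1] grip 28.7 62.1
far jaw x [21.51748735 54.39139043 84.89833289] was (rest) ~59 centre, 49..69
slope deg [-10.54894876   0.88398944] 872 [[-40.42499978 -47.23511047  45.8895165 ]
 [ 61.5614988   47.97185499  65.88858957]]
```

View pics/push.png

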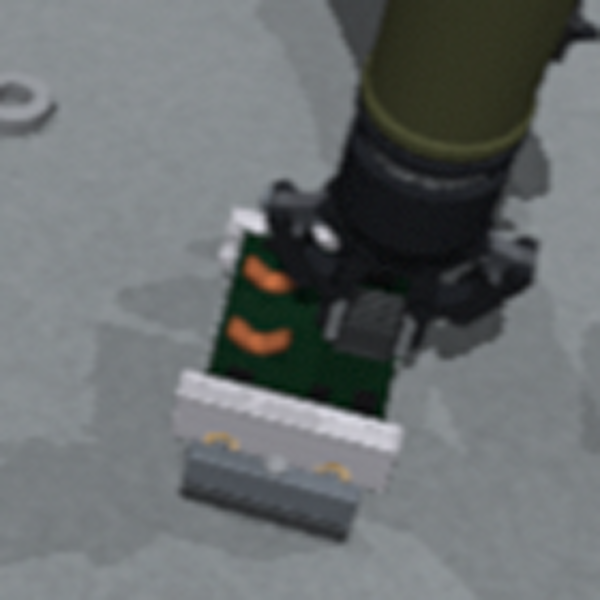

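The picture shows the edge in the far groove with the jaw pushed out, at 7.8 N (about 17 mm) and a slope of 10.5°. I'll level the board about that edge.

Emit:
{"fn": "servo_tool", "kwargs": {
  "moves": [
    {"grip":0.2,"slide":[0.01,0,0.038],"dr":[0,0.0115,0]},
    {"grip":0.2,"slide":[-0.011,0.002,0.038],"dr":[0,0.0115,0]},
    {"grip":0.2,"slide":[-0.011,0.002,0.038],"dr":[0,0.0115,0]},
    {"grip":0.2,"slide":[-0.011,0.002,0.038],"dr":[0,0.0115,0]},
    {"grip":0.2,"slide":[-0.011,0.002,0.038],"dr":[0,0.0115,0]},
    {"grip":0.2,"slide":[0,0,0],"dr":[0,0,0]},
    {"grip":0.2,"slide":[0,0,0],"dr":[0,0,0]},
    {"grip":0.2,"slide":[0,0,0],"dr":[0,0,0]}
  ]
}}

```text
t: 11.65
position: [520.1, 278.0, 69.7]
tool_rot: [[0.993, 0.114, -0.002], [0.114, -0.993, -0.0], [-0.002, -0.0, -1.0]]
wrist_force: [-8.1, 0.7, -0.9]
grip_width: 28.6
grasp_force: 62.1
```

```bash
cat >> h.py <<'E'
def brd():
    c=robot.camera('scene'); W=cloud(c)
    d=robot.silhouettes('scene','board_mid')[0]; P=W[d['mask']]; P=P[~np.isnan(P[:,0])]; V=Ro.from_euler('z',-YV,degrees=True).apply(P-C)
    Q=V[np.abs(V[:,2]-np.median(V[:,2]))<8]
    for i in range(6):
        k,*_=np.linalg.lstsq(np.c_[Q[:,:2],np.ones(len(Q))],Q[:,2],rcond=None); r=V[:,2]-np.c_[V[:,:2],np.ones(len(V))]@k; Q=V[np.abs(r)<3]
    print('slope deg',np.degrees(k[:2]).round(2),'z at centre',k[2].round(1),len(Q),np.percentile(Q,[1,99],axis=0).round(1).tolist())
    return c,W
E
python3 - <<'E'
from h import *
tgt(wp(74,38.7,0,.5),YV,0)
c,W=brd()
cv2.imwrite('pics/level.png',cv2.resize(c['pixels'][150:290,340:480,::-1],(600,600),interpolation=cv2.INTER_CUBIC))
E
```

```text
t 11.65 pos [520.1 278.   69.7] dr [-0.0001  0.0006  0.0003] slide now [ 0.003  0.004 -0.01 ] slide after turn [ 0.003  0.004 -0.01 ] F [-8.1  0.7 -0.9] grip 28.6 62.1
slope deg [-0.08  0.18] z at centre 44.6 888 [[-45.1, -48.2, 41.9], [61.4, 49.4, 47.4]]
```

View pics/level.png

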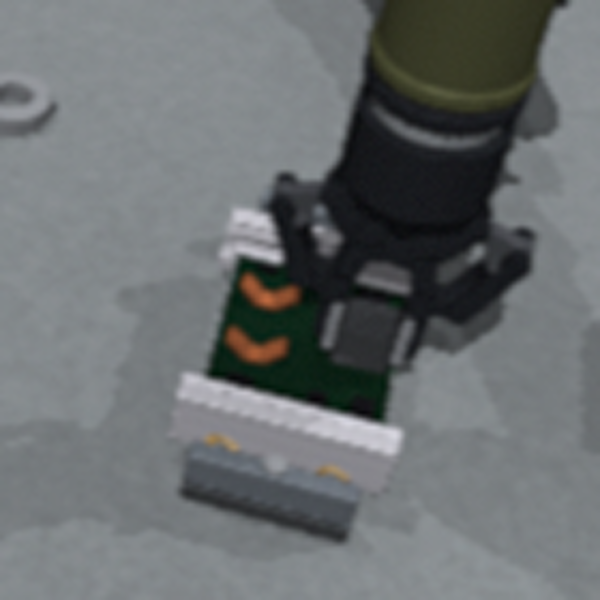

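The picture shows the board level, with its rear edge inboard of and below the near lip. Next I'll ease it back 14 mm to centre.

Emit:
{"fn": "servo_tool", "kwargs": {
  "moves": [
    {"grip":0.2,"slide":[-0.07,0,0.002],"dr":[0,0,0]},
    {"grip":0.2,"slide":[-0.07,0,0.002],"dr":[0,0,0]},
    {"grip":0.2,"slide":[-0.07,0,0],"dr":[0,0,0]},
    {"grip":0.2,"slide":[-0.07,0,0],"dr":[0,0,0]},
    {"grip":0.2,"slide":[0,0,0],"dr":[0,0,0]},
    {"grip":0.2,"slide":[0,0,0],"dr":[0,0,0]},
    {"grip":0.2,"slide":[0,0,0],"dr":[0,0,0]}
  ]
}}

```text
t: 12.45
position: [509.5, 276.3, 70.4]
tool_rot: [[0.993, 0.114, 0.005], [0.114, -0.993, 0.002], [0.005, -0.001, -1.0]]
wrist_force: [-3.6, 1.7, -4.7]
grip_width: 28.9
grasp_force: 61.7
```

Run:
```python
from h import *
tgt(wp(60,38.3,0,.5),YV,0)
c,W=brd()
```

```text
t 12.45 pos [509.5 276.3  70.4] dr [-0.0003 -0.0015  0.0003] slide now [-0.063 -0.006  0.011] slide after turn [-0.063 -0.006  0.012] F [-3.6  1.7 -4.7] grip 28.9 61.7
slope deg [0.16 0.31] z at centre 45.2 867 [[-52.7, -48.4, 42.5], [51.5, 48.9, 48.0]]
```

Emit:
{"fn": "servo_tool", "kwargs": {
  "moves": [
    {"grip":0.2,"slide":[-0.04,0,0],"dr":[0,-0.0008,0]},
    {"grip":0.2,"slide":[-0.025,0,0],"dr":[0,0,0]},
    {"grip":0.2,"slide":[0,0,0],"dr":[0,0,0]},
    {"grip":0.2,"slide":[0,0,0],"dr":[0,0,0]},
    {"grip":0.2,"slide":[0,0,0],"dr":[0,0,0]}
  ]
}}

```text
t: 13.05
position: [506.9, 275.7, 70.7]
tool_rot: [[0.993, 0.114, 0.003], [0.114, -0.993, 0.001], [0.003, -0.001, -1.0]]
wrist_force: [-0.3, 0.8, -3.8]
grip_width: 28.6
grasp_force: 61.7
```

Run:
```python
from h import *
tgt(wp(60,38.3,0,.5),YV,0)
c,W=brd()
cv2.imwrite('pics/rel.png',cv2.resize(c['pixels'][150:290,340:480,::-1],(600,600),interpolation=cv2.INTER_CUBIC))
```

```text
t 13.05 pos [506.9 275.7  70.7] dr [-0.0003 -0.0011  0.0002] slide now [-0.009 -0.011  0.018] slide after turn [-0.009 -0.011  0.019] F [-0.3  0.8 -3.8] grip 28.6 61.7
slope deg [0.13 0.53] z at centre 45.7 822 [[-53.4, -48.0, 43.0], [48.1, 48.2, 48.7]]
```

View pics/rel.png

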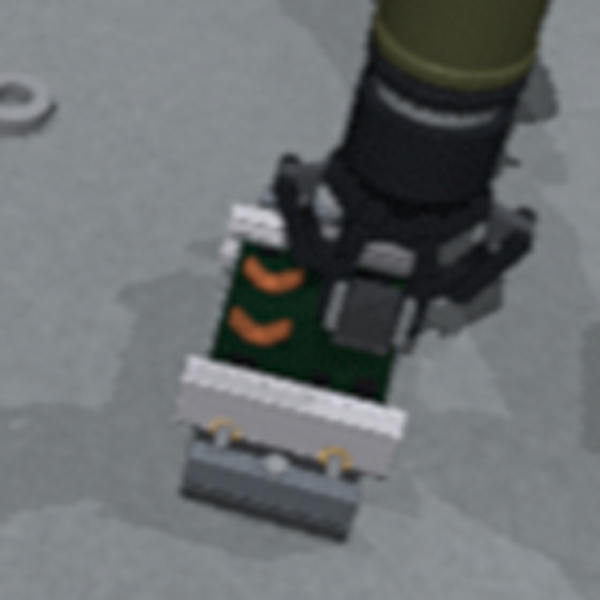

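The picture shows the board in both grooves with the x forces balanced. I'll lower it 1 mm, release and raise.

Emit:
{"fn": "servo_tool", "kwargs": {
  "moves": [
    {"grip":0.2,"slide":[0,0,0.022],"dr":[0,-0.0011,0]},
    {"grip":0.2,"slide":[0,0,0],"dr":[0,0,0]},
    {"grip":0.5,"slide":[0,0,0],"dr":[0,0,0]},
    {"grip":0.5,"slide":[0,0,0],"dr":[0,0,0]},
    {"grip":0.5,"slide":[0,0,0],"dr":[0,0,0]},
    {"grip":0.5,"slide":[0,0,0],"dr":[0,0,0]},
    {"grip":0.5,"slide":[0,0,-0.2],"dr":[0,0,0]},
    {"grip":0.5,"slide":[0,0,-0.5],"dr":[0,0,0]},
    {"grip":0.5,"slide":[0,0,-0.7],"dr":[0,0,0]},
    {"grip":0.5,"slide":[0,0,-0.7],"dr":[0,0,0]}
  ]
}}

```text
t: 14.15
position: [506.1, 275.7, 176.0]
tool_rot: [[0.993, 0.115, -0.001], [0.115, -0.993, 0.001], [-0.001, -0.001, -1.0]]
wrist_force: [1.7, 0.5, -0.5]
grip_width: 42.8
grasp_force: 0.0
```

Run:
```python
from h import *
brd()
tgt([534.4,-3.3,150],10.5)
```

```text
slope deg [0.32 0.31] z at centre 44.3 1018 [[-58.6, -49.0, 41.7], [46.5, 49.3, 47.2]]
t 14.25 pos [509.2 277.9 180.6] dr [-0.0011 -0.0028 -0.0218] slide now [-0.147  5.646  0.59 ] slide after turn [-0.529  5.621  0.612] F [ 0.2  0.3 -0. ] grip 43.2 0.0
```

Emit:
{"fn": "servo_tool", "kwargs": {
  "moves": [
    {"grip":0.5,"slide":[0,0,0],"dr":[-0.001,-0.0028,-0.0218]},
    {"grip":0.5,"slide":[-0.04,0.5,0.05],"dr":[0,0,0]},
    {"grip":0.5,"slide":[-0.075,0.8,0.09],"dr":[0,0,0]},
    {"grip":0.5,"slide":[-0.075,0.8,0.09],"dr":[0,0,0]},
    {"grip":0.5,"slide":[-0.075,0.8,0.09],"dr":[0,0,0]},
    {"grip":0.5,"slide":[-0.075,0.8,0.09],"dr":[0,0,0]},
    {"grip":0.5,"slide":[-0.075,0.8,0.09],"dr":[0,0,0]},
    {"grip":0.5,"slide":[-0.075,0.8,0.09],"dr":[0,0,0]},
    {"grip":0.5,"slide":[-0.04,0.32,0],"dr":[0,0,0]},
    {"grip":0.5,"slide":[0,0,0],"dr":[0,0,0]}
  ]
}}

```text
t: 15.25
position: [531.0, -9.2, 145.4]
tool_rot: [[0.984, 0.176, -0.01], [0.176, -0.984, -0.005], [-0.011, 0.003, -1.0]]
wrist_force: [-0.6, 0.6, 0.0]
grip_width: 42.8
grasp_force: 0.0
```

Run:
```python
from h import *
for n in('top','scene'):
    c=robot.camera(n); W=cloud(c)
    F=box(W,534,-3,50,8,40); print(n,'fuse',len(F),len(F) and rect(F), len(F) and F.mean(0))
    for q,z in(('fuse_seat',58),('board_mid',40.5)):
        d=robot.spot_point(n,q)
        if d: print(q,d[0]['p'],Ro.from_euler('z',-YV,degrees=True).apply(world(c,*d[0]['xy'],z)-C))
    V=Ro.from_euler('z',-YV,degrees=True).apply(box(W,508,247,120,39,60)-C)
    hsv=c['pixels'].astype(int); m=(hsv[...,0]>hsv[...,1]*1.5)&(hsv[...,0]>70)
    S=W[m]; S=S[~np.isnan(S[:,0])]; S=Ro.from_euler('z',-YV,degrees=True).apply(S-C); S=S[(np.abs(S[:,0])<45)&(np.abs(S[:,1])<50)&(S[:,2]>46)]
    for sg in(1,-1):
        T=S[S[:,0]*sg>8]; print('saddle',sg,len(T),T.mean(0) if len(T) else '',np.percentile(T,[2,98],axis=0).round(1).tolist() if len(T) else '')
    HH=V[(V[:,2]>60)]
    H=Ro.from_euler('z',-YV,degrees=True).apply(box(W,508,247,70,62,80)-C); print('sink',rect(H),len(H))
brd()
tgt([534.4,-3.3,50],10.5)
```

```text
top fuse 0 0 0
fuse_seat 0.71 [  6.12141502 -25.9420513   58.        ]
board_mid 0.91 [-4.60126281  0.94732664 40.5       ]
saddle 1 25 [ 20.35491292 -25.2847622   50.02931956] [[17.2, -38.3, 46.4], [23.7, -14.3, 55.2]]
saddle -1 24 [-20.89376839 -26.34090794  51.01456401] [[-24.4, -39.6, 46.5], [-17.7, -13.6, 56.7]]
sink [ -0.1  28.9  30.8  24.2 -89.9] 112
scene fuse 164 [536.3  -2.3  60.9  21.5  10.7] [538.87537628  -0.77167547  18.92293661]
fuse_seat 0.94 [ -4.98978141 -27.84554642  58.        ]
board_mid 0.87 [ 4.58856451 12.73320202 40.5       ]
saddle 1 46 [ 21.30670636 -24.80903536  51.16219379] [[13.4, -39.7, 46.1], [27.1, -10.4, 56.5]]
saddle -1 45 [-20.21971661 -25.59284499  51.25221872] [[-25.8, -40.0, 46.1], [-15.3, -11.1, 56.6]]
sink [ 0.7 29.  30.  25.7 89.9] 134
slope deg [-5.96  0.24] z at centre 45.2 284 [[-72.5, -56.4, 48.2], [-52.4, 56.9, 54.5]]
t 15.65 pos [531.2  -4.3 145.8] dr [0.0006 0.0031 0.0006] slide now [ 0.085 -0.011  1.915] slide after turn [ 0.067 -0.007  1.915] F [-0.3  0.2 -0.7] grip 42.8 0.0
```

The board is centred: heat sink at (0, 29) and saddles at (0, -25.5) in the vice frame. Now down to the fuse.

Emit:
{"fn": "servo_tool", "kwargs": {
  "moves": [
    {"grip":0.5,"slide":[0.03,0,0.4],"dr":[0.0006,0.003,0.0006]},
    {"grip":0.5,"slide":[0.03,0,0.6],"dr":[0,0,0]},
    {"grip":0.5,"slide":[0.01,-0.01,0.6],"dr":[0,0,0]},
    {"grip":0.5,"slide":[0,0,0.3],"dr":[0,0,0]},
    {"grip":0.5,"slide":[0,0,0],"dr":[0,0,0]},
    {"grip":0.5,"slide":[0,0,0],"dr":[0,0,0]},
    {"grip":0.5,"slide":[0,0,0],"dr":[0,0,0]}
  ]
}}

```text
t: 16.35
position: [535.7, -4.4, 52.3]
tool_rot: [[0.984, 0.18, 0.002], [0.18, -0.984, -0.001], [0.002, 0.001, -1.0]]
wrist_force: [0.6, 0.0, -0.3]
grip_width: 42.9
grasp_force: 0.0
```

```bash
python3 -c "
from h import *
tgt([534.4,-3.3,21.5],10.5)"
```

```text
t 16.35 pos [535.7  -4.4  52.3] dr [ 0.0003 -0.0007 -0.0007] slide now [-0.022 -0.026  0.615] slide after turn [-0.021 -0.025  0.615] F [ 0.6  0.  -0.3] grip 42.9 0.0
```

Emit:
{"fn": "servo_tool", "kwargs": {
  "moves": [
    {"grip":0.5,"slide":[-0.02,-0.025,0.25],"dr":[0.0003,-0.0007,-0.0007]},
    {"grip":0.5,"slide":[0,0,0.2],"dr":[0,0,0]},
    {"grip":0.5,"slide":[0,0,0.16],"dr":[0,0,0]},
    {"grip":0.5,"slide":[0,0,0],"dr":[0,0,0]},
    {"grip":0.5,"slide":[0,0,0],"dr":[0,0,0]}
  ]
}}

```text
t: 16.85
position: [532.8, -3.4, 19.8]
tool_rot: [[0.983, 0.182, -0.004], [0.182, -0.983, 0.0], [-0.003, -0.001, -1.0]]
wrist_force: [0.1, -0.0, 0.1]
grip_width: 42.3
grasp_force: 0.0
```

```bash
python3 -c "
from h import *
tgt([534.4,-3.3,21.5],10.5)"
```

```text
t 16.85 pos [532.8  -3.4  19.8] dr [-0.0004  0.0011  0.    ] slide now [ 0.031  0.004 -0.035] slide after turn [ 0.031  0.004 -0.035] F [ 0.1 -0.   0.1] grip 42.3 0.0
```

Emit:
{"fn": "servo_tool", "kwargs": {
  "moves": [
    {"grip":0.5,"slide":[0.02,0,-0.04],"dr":[0,0.001,0]},
    {"grip":0.4,"slide":[0,0,0],"dr":[0,0,0]},
    {"grip":0.3,"slide":[0,0,0],"dr":[0,0,0]},
    {"grip":0.15,"slide":[0,0,0],"dr":[0,0,0]},
    {"grip":0.15,"slide":[0,0,0],"dr":[0,0,0]},
    {"grip":0.15,"slide":[0,0,0],"dr":[0,0,0]},
    {"grip":0.15,"slide":[0,0,0],"dr":[0,0,0]}
  ]
}}

```text
t: 17.55
position: [534.5, -3.2, 22.8]
tool_rot: [[0.983, 0.182, 0.001], [0.182, -0.983, 0.001], [0.001, -0.0, -1.0]]
wrist_force: [-0.5, 0.9, 5.8]
grip_width: 19.9
grasp_force: 58.8
```

```bash
python3 -c "
from h import *
tgt([534.4,-3.3,21.5],10.5)"
```

```text
t 17.55 pos [534.5  -3.2  22.8] dr [-0.0001 -0.0004 -0.    ] slide now [-0.002  0.001  0.026] slide after turn [-0.002  0.001  0.026] F [-0.5  0.9  5.8] grip 19.9 58.8
```

Emit:
{"fn": "servo_tool", "kwargs": {
  "moves": [
    {"grip":0.15,"slide":[0,0,-0.2],"dr":[0,0,0]},
    {"grip":0.15,"slide":[0,0,-0.5],"dr":[0,0,0]},
    {"grip":0.15,"slide":[0,0,-0.7],"dr":[0,0,0]},
    {"grip":0.15,"slide":[0,0,-0.6],"dr":[0,0,0]},
    {"grip":0.15,"slide":[0,0,-0.4],"dr":[0,0,0]},
    {"grip":0.15,"slide":[0,0,-0.1],"dr":[0,0,0]},
    {"grip":0.15,"slide":[0,0,0],"dr":[0,0,0]}
  ]
}}

```text
t: 18.25
position: [534.2, -3.5, 147.6]
tool_rot: [[0.983, 0.182, 0.002], [0.182, -0.983, 0.0], [0.002, -0.0, -1.0]]
wrist_force: [-0.0, 0.0, -1.1]
grip_width: 19.3
grasp_force: 58.8
```

```bash
cat >> h.py <<'E'
Rv=Ro.from_euler('z',YV,degrees=True)
def seat(dz,y=-25.7,x=0.2,h=11.8): return C+Rv.apply([x,y,0])+[0,0,58+dz+h]
E
python3 - <<'E'
from h import *
c=robot.camera('scene'); W=cloud(c); s=robot.read_state()
for d in robot.silhouettes('scene','fuse_mid')[:1]:
    P=W[d['mask']]; P=P[~np.isnan(P[:,0])]-np.array(s['position']); P=P@np.array(s['tool_rot'])
    print(d['p'],len(P),np.percentile(P,[2,50,98],axis=0).round(1).tolist())
    y,x=np.where(d['mask']); u,v=int(x.mean()),int(y.mean()); print(u,v)
    k=np.polyfit(P[:,0],P[:,2],1); print('tilt deg in grip',np.degrees(k[0]))
cv2.imwrite('pics/fuse.png',cv2.resize(c['pixels'][v-40:v+40,u-40:u+40,::-1],(480,480),interpolation=cv2.INTER_CUBIC))
tgt(seat(60),YV)
E
```

```text
0.63 760 [[73.6, -300.9, 92.3], [90.3, -246.5, 101.5], [96.5, -191.3, 127.3]]
406 246
tilt deg in grip 47.102376698923315
t 18.35 pos [533.1  -3.5 145.9] dr [-0.0004  0.0005  0.0222] slide now [ 0.393 -4.498  0.326] slide after turn [ 0.078 -4.515  0.321] F [ 0.3 -0.5 -0.9] grip 19.9 58.8
```

View pics/fuse.png

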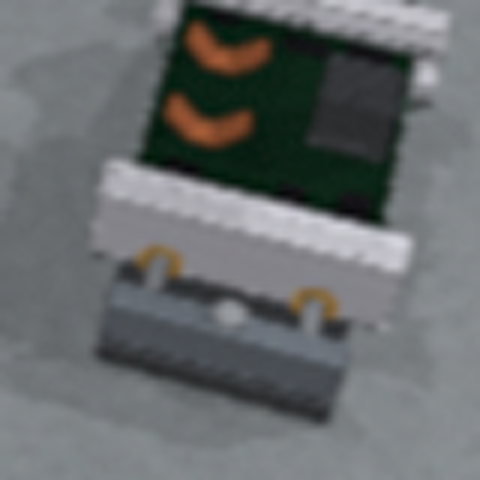

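The detector picked the vice, but the picture confirms the board is seated in both jaws. I'll measure the held fuse numerically.

```bash
cat >> h.py <<'E'
def held():
    for n in ('scene','top'):
        c=robot.camera(n); W=cloud(c); s=robot.read_state()
        P=W.reshape(-1,3); P=P[~np.isnan(P[:,0])]-np.array(s['position']); P=P@np.array(s['tool_rot'])
        P=P[(np.abs(P[:,1])<16)&(np.abs(P[:,0])<40)&(P[:,2]>-5)&(P[:,2]<35)]
        print(n,len(P))
        for a,b in((-40,-24),(-24,-13),(-13,13),(13,24),(24,40)):
            Q=P[(P[:,0]>a)&(P[:,0]<b)]
            if len(Q): print('  x',a,b,len(Q),'xr',Q[:,0].min().round(1),Q[:,0].max().round(1),'y',np.percentile(Q[:,1],[2,98]).round(1),'z',np.percentile(Q[:,2],[2,50,98]).round(1))
E
python3 -c "
from h import *
held()"
```

```text
scene 195
  x -40 -24 3 xr -28.9 -24.9 y [ 1.  10.7] z [-0.5  3.8  7.9]
  x -24 -13 14 xr -23.2 -13.2 y [-2.3  8.4] z [-1.9  0.4  4. ]
  x -13 13 78 xr -12.5 13.0 y [-14.3  15.4] z [-3.   1.4 13.5]
  x 13 24 36 xr 13.0 23.9 y [-14.7  10.4] z [-1.5  2.  12. ]
  x 24 40 64 xr 24.6 32.2 y [-10.4   9.9] z [-0.4  9.2 20.5]
top 0
```

Emit:
{"fn": "servo_tool", "kwargs": {
  "moves": [
    {"grip":0.15,"slide":[0,0,-0.2],"dr":[0,0,0.0222]},
    {"grip":0.15,"slide":[0,-0.4,-0.2],"dr":[0,0,0]},
    {"grip":0.15,"slide":[0.02,-0.7,0],"dr":[0,0,0]},
    {"grip":0.15,"slide":[0.02,-0.8,0],"dr":[0,0,0]},
    {"grip":0.15,"slide":[0.02,-0.8,0],"dr":[0,0,0]},
    {"grip":0.15,"slide":[0.02,-0.8,0],"dr":[0,0,0]},
    {"grip":0.15,"slide":[0,-0.7,0],"dr":[0,0,0]},
    {"grip":0.15,"slide":[0,-0.3,0.2],"dr":[0,0,0]},
    {"grip":0.15,"slide":[0,0,0.2],"dr":[0,0,0]},
    {"grip":0.15,"slide":[0,0,0],"dr":[0,0,0]}
  ]
}}

```text
t: 19.45
position: [511.2, 219.1, 144.6]
tool_rot: [[0.994, 0.113, -0.004], [0.113, -0.994, -0.001], [-0.004, 0.001, -1.0]]
wrist_force: [0.3, -0.1, -1.3]
grip_width: 19.6
grasp_force: 58.8
```

Emit:
{"fn": "servo_tool", "kwargs": {
  "moves": [
    {"grip":0.15,"slide":[0,0,0.3],"dr":[0,0,0]},
    {"grip":0.15,"slide":[0,0,0],"dr":[0,0,0]},
    {"grip":0.15,"slide":[0,0,0],"dr":[0,0,0]},
    {"grip":0.15,"slide":[0,0,0],"dr":[0,0,0]}
  ]
}}

```text
t: 19.85
position: [512.9, 220.1, 132.6]
tool_rot: [[0.994, 0.112, 0.001], [0.112, -0.994, 0.001], [0.001, -0.001, -1.0]]
wrist_force: [-0.0, -0.9, -0.6]
grip_width: 19.6
grasp_force: 58.8
```

```bash
python3 -c "
from h import *
held()
tgt(seat(20),YV)"
```

```text
scene 249
  x -40 -24 9 xr -29.3 -24.7 y [-8.6  9.3] z [-0.7  1.9  7.4]
  x -24 -13 31 xr -23.8 -13.1 y [-8.3  9.3] z [-0.9  1.8  6.1]
  x -13 13 100 xr -12.7 12.8 y [-15.1  15.1] z [-3.2  2.2 13.7]
  x 13 24 37 xr 13.3 23.8 y [-11.2  13.5] z [-0.8  2.5 10.9]
  x 24 40 72 xr 24.3 32.0 y [-9.7  9.9] z [ 0.6  9.1 21.8]
top 64
  x -40 -24 14 xr -29.5 -24.2 y [ 2.8 11.8] z [-1.   5.1 19.8]
  x -24 -13 29 xr -23.7 -13.9 y [-1.6 10.7] z [-1.6  2.8 12.5]
  x -13 13 21 xr -12.4 -5.3 y [-2.8 15.6] z [-0.7  3.8 18.5]
t 19.95 pos [512.9 220.5 132.9] dr [-0.0003 -0.0005 -0.0002] slide now [-0.03  -0.018  0.862] slide after turn [-0.029 -0.018  0.862] F [-0.3 -0.5  0.1] grip 19.5 58.8
```

Emit:
{"fn": "servo_tool", "kwargs": {
  "moves": [
    {"grip":0.15,"slide":[-0.03,-0.018,0.3],"dr":[0,0,0]},
    {"grip":0.15,"slide":[0,0,0.4],"dr":[0,0,0]},
    {"grip":0.15,"slide":[0,0,0.32],"dr":[0,0,0]},
    {"grip":0.15,"slide":[0,0,0],"dr":[0,0,0]},
    {"grip":0.15,"slide":[0,0,0],"dr":[0,0,0]},
    {"grip":0.15,"slide":[0,0,0],"dr":[0,0,0]}
  ]
}}

```text
t: 20.55
position: [511.5, 221.8, 82.0]
tool_rot: [[0.994, 0.113, 0.002], [0.113, -0.994, 0.001], [0.002, -0.001, -1.0]]
wrist_force: [1.1, 1.1, -0.4]
grip_width: 19.5
grasp_force: 58.8
```

```bash
python3 -c "
from h import *
tgt(seat(0),YV)"
```

```text
t 20.55 pos [511.5 221.8  82. ] dr [-0.0004 -0.0005  0.    ] slide now [-0.003  0.012  0.244] slide after turn [-0.003  0.011  0.244] F [ 1.1  1.1 -0.4] grip 19.5 58.8
```

Emit:
{"fn": "servo_tool", "kwargs": {
  "moves": [
    {"grip":0.15,"slide":[0,0.01,0.08],"dr":[0,0,0]},
    {"grip":0.15,"slide":[0,0,0.08],"dr":[0,0,0]},
    {"grip":0.15,"slide":[0,0,0.06],"dr":[0,0,0]},
    {"grip":0.15,"slide":[0,0,0],"dr":[0,0,0]},
    {"grip":0.15,"slide":[0,0,0],"dr":[0,0,0]}
  ]
}}

```text
t: 21.05
position: [510.9, 220.9, 70.3]
tool_rot: [[0.994, 0.113, 0.0], [0.113, -0.994, 0.001], [0.0, -0.001, -1.0]]
wrist_force: [0.2, 0.5, -0.3]
grip_width: 19.8
grasp_force: 58.8
```

```bash
python3 -c "
from h import *
tgt(seat(0),YV)"
```

```text
t 21.05 pos [510.9 220.9  70.3] dr [-0.0003 -0.0001  0.    ] slide now [ 0.01  -0.005  0.009] slide after turn [ 0.01  -0.005  0.009] F [ 0.2  0.5 -0.3] grip 19.8 58.8
```

Emit:
{"fn": "servo_tool", "kwargs": {
  "moves": [
    {"grip":0.15,"slide":[0,0,0.02],"dr":[0,0,0]},
    {"grip":0.15,"slide":[0,0,0],"dr":[0,0,0]},
    {"grip":0.15,"slide":[0,0,0],"dr":[0,0,0]}
  ]
}}

```text
t: 21.35
position: [511.4, 220.9, 69.8]
tool_rot: [[0.994, 0.113, 0.001], [0.113, -0.994, 0.001], [0.001, -0.001, -1.0]]
wrist_force: [-1.1, -1.2, 3.7]
grip_width: 20.0
grasp_force: 59.1
```

Emit:
{"fn": "servo_tool", "kwargs": {
  "moves": [
    {"grip":0.15,"slide":[0,0,0.014],"dr":[0,0,0]},
    {"grip":0.15,"slide":[0,0,0],"dr":[0,0,0]},
    {"grip":0.15,"slide":[0,0,0],"dr":[0,0,0]}
  ]
}}

```text
t: 21.65
position: [511.9, 221.0, 69.7]
tool_rot: [[0.994, 0.113, 0.002], [0.113, -0.994, 0.001], [0.002, -0.001, -1.0]]
wrist_force: [-1.7, -1.3, 6.0]
grip_width: 19.7
grasp_force: 59.5
```

Contact at the saddles. I'll open and raise.

Emit:
{"fn": "servo_tool", "kwargs": {
  "moves": [
    {"grip":0.15,"slide":[0,0,-0.012],"dr":[0,0,0]},
    {"grip":0.28,"slide":[0,0,0],"dr":[0,0,0]},
    {"grip":0.34,"slide":[0,0,0],"dr":[0,0,0]},
    {"grip":0.4,"slide":[0,0,0],"dr":[0,0,0]},
    {"grip":0.4,"slide":[0,0,0],"dr":[0,0,0]},
    {"grip":0.4,"slide":[0,0,-0.05],"dr":[0,0,0]},
    {"grip":0.4,"slide":[0,0,-0.2],"dr":[0,0,0]},
    {"grip":0.4,"slide":[0,0,-0.5],"dr":[0,0,0]},
    {"grip":0.4,"slide":[0,0,-0.7],"dr":[0,0,0]},
    {"grip":0.4,"slide":[0,0,-0.7],"dr":[0,0,0]}
  ]
}}

```text
t: 22.65
position: [510.7, 220.9, 178.5]
tool_rot: [[0.994, 0.114, 0.0], [0.114, -0.994, 0.001], [0.0, -0.001, -1.0]]
wrist_force: [0.1, -0.3, -0.8]
grip_width: 34.0
grasp_force: 0.0
```

Emit:
{"fn": "servo_tool", "kwargs": {
  "moves": [
    {"grip":0.4,"slide":[0,0.6,-0.3],"dr":[0,0,0]},
    {"grip":0.4,"slide":[0,0.8,0],"dr":[0,0,0]},
    {"grip":0.4,"slide":[0,0.8,0],"dr":[0,0,0]},
    {"grip":0.4,"slide":[0,0.8,0],"dr":[0,0,0]},
    {"grip":0.4,"slide":[0,0.8,0],"dr":[0,0,0]},
    {"grip":0.4,"slide":[0,0.6,0],"dr":[0,0,0]},
    {"grip":0.4,"slide":[0,0,0],"dr":[0,0,0]},
    {"grip":0.4,"slide":[0,0,0],"dr":[0,0,0]}
  ]
}}

```text
t: 23.45
position: [536.0, 1.9, 192.2]
tool_rot: [[0.994, 0.112, 0.001], [0.112, -0.994, 0.001], [0.001, -0.001, -1.0]]
wrist_force: [-0.4, -0.0, 0.5]
grip_width: 33.6
grasp_force: 0.0
```

Run:
```python
from h import *
ims=[]
for n in('top','scene'):
    c=robot.camera(n); W=cloud(c); u,v=(238,220) if n=='top' else (410,228)
    ims.append(cv2.resize(c['pixels'][v-50:v+50,u-50:u+50,::-1],(400,400),interpolation=cv2.INTER_CUBIC))
    V=Rv.inv().apply(box(W,508,247,70,39,90)-C)
    F=V[(np.abs(V[:,0])<36)&(V[:,1]<-5)&(V[:,2]>60)]; print(n,'fuse',rect(F),F[:,2].max().round(1),len(F), 'ztop end-',np.percentile(F[F[:,0]<-12][:,2],90),'end+',np.percentile(F[F[:,0]>12][:,2],90))
    H=V[(V[:,1]>10)&(V[:,2]>62)]; print('sink',rect(H))
brd()
cv2.imwrite('pics/end.png',np.hstack(ims)); s=robot.read_state(); print(s['t'],s['wrist_force'])
```

```text
top fuse [ -0.  -26.2  58.4  21.7  -0.1] 72.8 205 ztop end- 70.81655264785432 end+ 69.56448889524994
sink [  0.   29.1  31.6  24.6 -88.9]
scene fuse [ -1.  -25.7  64.2  21.5  -0.2] 71.3 184 ztop end- 69.82835091291186 end+ 70.44947118894923
sink [ -0.3  28.6  30.1  27.5 -86.8]
slope deg [0.09 0.17] z at centre 44.3 802 [[-57.6, -49.0, 41.7], [46.6, 48.9, 47.0]]
23.65 [0.38031507 1.46085868 0.32146816]
```

View pics/end.png

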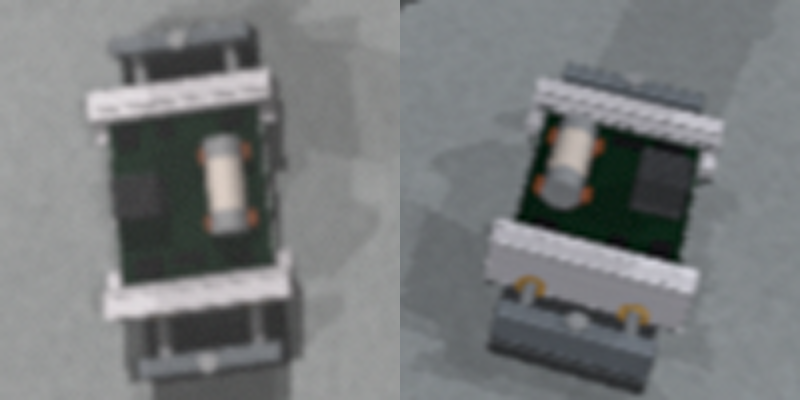

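Both views show the board in both jaws and the fuse lying evenly across the two saddles.

```bash
python3 -c "
from h import *
print(robot.job_done())"
```

```text
the job is handed in; nothing more can be done
None
```

I handed the job in at about 24 s: the board sits level and centred in both sprung jaws, the fuse lies evenly across both saddles, and nothing else was moved; no verdict came back.

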